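Lock the sliding bath carriage with its dock pin

ROBOT

A 7-joint arm with a two-finger parallel gripper is mounted at the origin on the work surface. World frame = base frame: x ahead of the robot, y to its left, z up, the work surface at z = 0. Lengths are in m, angles in rad, forces in N, time in s.
With the tool pointing down it reaches from about 0.425 to 0.925 m from the base axis. Payload 6.8 kg.
Tool frame: the origin (TCP) lies midway between the tips of the shut fingers; the grasp point (between the pads) lies 19 mm behind it; z points along the fingers, y is the line along which they close (so a half turn about z gives the same grasp; the last joint's range is limited). The gripper opens to 85 mm and grips with 20 to 120 N. Pads are 22 mm wide; open, the fingers measure 114 mm over their backs; the gripper's body (76 mm by 85 mm) begins 54 mm behind the grasp point. The pads swing forward as they close: fully open they stand 13 mm farther back than shut.
Start: joints at [1.15, 0.477, 0.022, 1.555, -0.011, 1.109, -0.083], TCP at [0.208, -0.642, 0.231] pointing down, gripper open.
Joint ranges: [-2.96, 2.96], [-0.34, 2.1], [-1.41, 1.46], [0.24, 2.44], [-1.37, 4.51], [0.17, 1.92], [-2.96, 2.96]. Speed limits (rad/s): [2.39, 2.39, 3.14, 3.14, 3.14, 3.14, 3.14].

INTERFACE

Orientations are given as a unit quaternion [w, x, y, z].
In Python, from station import * gives the robot as it stands.
- The arm moves only by the shell command python3 -m creep 'ROWS' [FORCE]. ROWS is JSON, a list of rows, each a list of 7 numbers: the gripper command: -1 is shut, 1 is fully open, values between are in proportion, then the shift along the world's x, y, z in mm, then the turn, a rotation vector about the world's x, y, z in rad. A call has 1 to 5 rows; each row shifts and turns the commanded pose from where the row before left it; what a row does not reach is not made up. A row lasts 1/8 s, in which the tool goes at most 62.5 mm and 10.7 degrees, less where a joint would pass 70% of its speed; a pose out of reach is approached as far as the arm can. A call is refused whole if a number of a shift passes 62.5 or a number of a turn 0.188, either way. A call with a gripper value outside its range is refused whole. The fingers move at their own pace and stop on an object; FORCE is the grip in N (left out, the last holds). Time passes only in rows, so rows that do not move let the fingers close. It gives the time, the measured TCP pose, the force, the opening and the grip force at its end, in the units of the state.
- get_obs(): the state, without advancing time (a new reading comes with each control period).
- read_camera(name): name is "scene" or "side" or "wrist"; returns (picture, depth): 384x512x3 uint8, red, green, blue; 384x512 float32, m along the optical axis (not along the pixel's ray), 0 where there is no reading.
- camera_params(name): a dict with "intrinsics" (3x3 intrinsics, pixels), "cam_to_world" (4x4, takes a point from camera to world coordinates); the wrist camera has in their place "mount" (4x4, takes a point from camera to tool coordinates, whose origin is the TCP and whose axes are the flange's). Camera axes: x right, y up, looking along -z (the intrinsics and any distortion apply to the point x, -y, -z); pixel columns grow to the right and rows downward; lengths in m; the calibration is good to about 2 mm. A picture is of the moment at which its call begins: read the wrist's pose just before it. camera_params takes no time and is no camera call.
- hand_in(): hands the job in; it is judged then, once.
The state is a dict: "t": time; "q": joint angles; "joint_vel": joint speeds; "joint_torque": joint torques, N m; "eef_pos": TCP position; "tool_rot": TCP orientation; "contact_force": force on the tool from outside, world axes, zero at the start; "torque": the same for the moment, N m; "gripper_width": opening from 0.0 (shut) to 1.0 (fully open); "grasp_force": force on a finger pad.
Only numpy, scipy, OpenCV 4.12 (cv2) and the standard library are available. Lean on these libraries where they do the work, as an engineer would, in place of code of your own. Each camera call takes 0.05 s, during which the arm holds its last target. There are 200 camera calls.

TASK

Lock the little empty bath-pan carriage into its dock: take the green-knobbed lock pin from the blue rack, get it down through the dock's bush and the hole in the carriage's steel tongue until it is fully home with its knob flat on the bush, sliding the carriage along its rails as needed to bring the hidden hole under the pin. Leave the glass jar, the amber bottle and the white pot standing where they are, and leave the pin locked in place, let go of.

Things in the scene. Friction and masses are not known exactly. Their poses are not given: they have to be found in the camera images.
- dock: Fixed dock and slide rails. Origin at bench level on the vertical pin-hole axis; z up; the carriage lies on the -y side and slides towards +y. Base 96 mm wide (x), y = -305 to +47 mm. White housing 76 wide, y = -52 to +45, top at z = 50 mm, carries a dark square guide bush 36 x 36 mm, top at z = 79 mm.
- bush (a point): Centre of the bush's mouth, on the dock's top, z = 79 mm. The 12 mm hole (2 mm chamfer) runs down through bush and housing to z = 40 mm, then across the slot where the carriage's tongue runs (tongue z = 28 to 38 mm), then as a 14 mm hole into the dock's lower plate, z = 26 to 12 mm.
- slot (a point): On the hole's axis in the slot, z = 33 mm, hidden. The carriage's flat tongue is always under the bush: a pin put in early stands on it, tip at z = 38 mm, knob 24 mm above the bush. The tongue's 13 mm hole is out of sight and set differently each time: it is found by touch, e.g. push the carriage slowly (20 mm/s or less) until the standing pin drops in and stops it.
- carriage (a joint): Carriage travel along the dock's +y, m: 0 fully out, 0.055 fully in. Starts at 0 to 0.012; the holes meet at an unknown value from 0.024 to 0.040. About 3 N of friction; it stays where left. White plate 90 mm wide, top at z = 48 mm; on it a round steel pan 106 mm across, rim at z = 93 mm, centred at dock x = 0, y = -165 mm + travel.
- push_plate (a point): Centre of the top edge (z = 115 mm) of the carriage's upright black push plate: 56 mm wide (dock x), 14 thick (dock y), z = 48 to 115 mm, at dock y = -262 mm + travel, the carriage's outer end. Push its outer face to slide the carriage in, its inner face to slide it back (37 mm clear between it and the pan).
- pin: Loose steel lock pin, about 90 g; origin at the centre of its lower tip, z up to the knob. Shaft 10 mm thick, 65 mm long, last 5 mm tapered; green knob 24 mm in diameter, 30 high (65 to 95 mm from the tip). Starts upright in the blue rack, knob on the rack, tip 5 mm above the bench. Fully home in the dock the tip is at z = 14 mm; if it sticks half way, ease the carriage and press the knob.
- rack: Fixed blue rack block 50 x 50 x 70 mm, origin at the centre of its underside, with a 13 mm vertical hole through it at its centre for the pin.
- pot: Bystander: loose small white screw pot, 52 mm in diameter, 48 mm high, origin at the centre of its underside.
- jar: Bystander: loose glass jar with steel lid and blue label, 84 mm in diameter, 130 mm high, origin at the centre of its underside.
- bottle: Bystander: loose amber bottle with black cap and blue label, 60 mm in diameter, 150 mm high, origin at the centre of its underside.
There are look-alikes about, which are no part of the job. Leave any black or brown look-alike of the pin alone.

How it is judged:
By the outcome, as a careful person would: the job done as asked, in the order asked, and still so for the second after the job is handed in, with the robot touching nothing.
It also fails if it takes over 61 s, if anything falls off the work surface, if the arm or the gripper's body presses on something with over 40 N, if the wrist force passes 120 N, or if a joint passes its speed limit or range.

## Working session

There is one attempt and no reset: what is moved stays moved. The work goes in short steps, Python scripts to look and compute and a shell command to move; the robot and the scene stay as the last step left them, time stands still between calls to the robot, and variables do not carry over. Pictures are saved under pics/ and viewed, at most 10 in all, crops included, and the job is handed in when it is done.

```bash
mkdir -p pics; ls
cat > h.py <<'E'
import numpy as np, cv2
from station import *
def save(n,im): cv2.imwrite(f'pics/{n}.png',im[:,:,::-1])
def cam(name,R=None,p=None):
    c=camera_params(name)
    return c
E
python3 - <<'E'
from h import *
for n in ('scene','side'):
    im,d=read_camera(n); save(n,im); np.savez(n+'.npz',im=im,d=d)
    c=camera_params(n); print({k:(np.round(v,4).tolist() if not isinstance(v,str) else v) for k,v in c.items()})
c=camera_params('wrist');print(c)
o=get_obs();print(o)
im,d=read_camera('wrist');save('wrist',im)
a=cv2.imread('pics/scene.png');b=cv2.imread('pics/side.png')
cv2.imwrite('pics/both.png',cv2.resize(np.vstack([a,b]),(800*0+400*2,600)) if 0 else a)
E
```

```text
pics
{'intrinsics': [[448.7518, 0.0, 259.0148], [0.0, 448.7518, 195.5417], [0.0, 0.0, 1.0]], 'cam_to_world': [[0.5328, -0.5791, 0.6171, 1.4799], [0.8461, 0.3768, -0.3769, -0.5359], [-0.0143, 0.7229, 0.6908, 1.0905], [0.0, 0.0, 0.0, 1.0]]}
{'intrinsics': [[397.3429, 0.0, 259.3408], [0.0, 397.3429, 190.4162], [0.0, 0.0, 1.0]], 'cam_to_world': [[-0.9995, 0.0062, -0.0319, 0.5664], [-0.0273, -0.6929, 0.7205, 0.691], [-0.0176, 0.721, 0.6927, 0.7503], [0.0, 0.0, 0.0, 1.0]]}
{'intrinsics': array([[266.49161782,   0.        , 256.49619992],
       [  0.        , 266.49161782, 190.89466082],
       [  0.        ,   0.        ,   1.        ]]), 'mount': array([[ 4.77268692e-04,  9.64400130e-01,  2.64446898e-01,
         6.75418769e-02],
       [ 9.99999275e-01, -1.68028671e-04, -1.19200292e-03,
        -8.83978959e-04],
       [-1.10513311e-03,  2.64447276e-01, -9.64399511e-01,
        -1.41888321e-01],
       [ 0.00000000e+00,  0.00000000e+00,  0.00000000e+00,
         1.00000000e+00]])}
{'t': 0.1, 'q': array([ 1.14991454,  0.4777105 ,  0.02233996,  1.55636952, -0.01151432,
        1.1093015 , -0.08310674]), 'joint_vel': array([ 0.00037969, -0.00250197, -0.00067624, -0.00183758,  0.00076902,
        0.00017598,  0.00119103]), 'joint_torque': array([ 4.52857377e-03, -5.97758460e+01,  1.61365494e+00, -2.81952274e+01,
        1.28700395e-02,  4.98922658e-03,  3.33005653e-05]), 'eef_pos': array([ 0.2075284 , -0.64173338,  0.23042038]), 'tool_rot': array([-8.10315731e-04,  9.87794798e-01,  1.55758620e-01, -1.81840590e-04]), 'contact_force': array([ 0.52929963, -0.68652967, -0.22379203]), 'torque': array([-0.03936841,  0.01370438,  0.01283991]), 'grasp_force': 0.0, 'gripper_width': 1.0011250915210121}
```

View pics/scene.png

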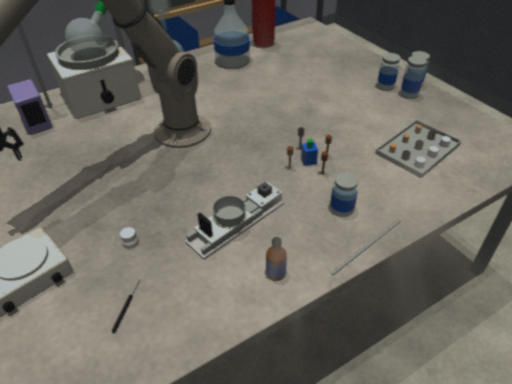

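View pics/side.png

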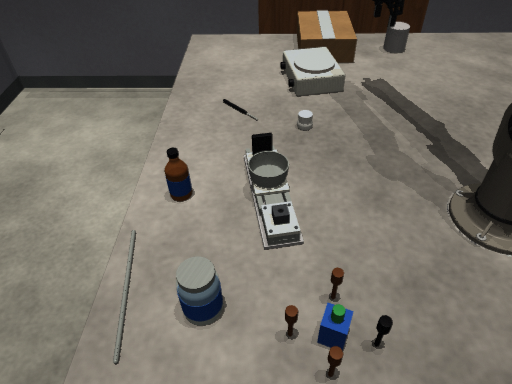

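The scene view shows the dock at about (235,215), the rack at (310,153), the jar at (344,194) and the bottle at (276,259). The side view shows the bush at (281,213), the push plate at (262,142) and the green knob at (338,310), with black and brown look-alikes around the rack.

```bash
cat >> h.py <<'E'
def ray(name,u,v,pose=None):
    c=camera_params(name);K=c['intrinsics']
    d=np.array([(u-K[0,2])/K[0,0],-(v-K[1,2])/K[1,1],-1.])
    T=c['cam_to_world'] if pose is None else pose@c['mount']
    return T[:3,3],T[:3,:3]@d
def onz(name,u,v,z,pose=None):
    o,d=ray(name,u,v,pose); return o+d*(z-o[2])/d[2]
def tri(rs):
    A=sum(np.eye(3)-np.outer(d,d)/(d@d) for o,d in rs); b=sum((np.eye(3)-np.outer(d,d)/(d@d))@o for o,d in rs)
    return np.linalg.solve(A,b)
def wpose():
    from scipy.spatial.transform import Rotation as R
    o=get_obs();w,x,y,z=o['tool_rot'];T=np.eye(4);T[:3,:3]=R.from_quat([x,y,z,w]).as_matrix();T[:3,3]=o['eef_pos'];return T
def dep(name,u,v,d,pose=None):
    o,r=ray(name,u,v,pose); return o+r*d
E
python3 - <<'E'
from h import *
np.set_printoptions(precision=4,suppress=True)
def blob(im,f,box=None):
    h=cv2.cvtColor(im,cv2.COLOR_RGB2HSV).astype(int);m=f(h).astype(np.uint8)
    if box: k=np.zeros_like(m);k[box[1]:box[3],box[0]:box[2]]=1;m*=k
    n,l,s,c=cv2.connectedComponentsWithStats(m);i=1+np.argmax(s[1:,4]);return c[i],s[i]
for n,bx in (('scene',(280,120,340,180)),('side',(300,280,380,360))):
    z=np.load(n+'.npz');im,d=z['im'],z['d']
    g,s=blob(im,lambda h:(abs(h[...,0]-60)<20)&(h[...,1]>100)&(h[...,2]>50),bx)
    print(n,'green',g,s,onz(n,*g,.09),'depth',dep(n,*g,d[int(g[1]),int(g[0])]))
    P={'scene':dict(bush=(265,187,.079),plate=(204,214,.115),jar=(345,181,.13),bottle=(277,242,.15),pot=(128,232,.048),dec1=(300,130,.0),dec2=(328,137,0),dec3=(324,155,0),dec4=(290,150,0)),
       'side':dict(bush=(281,208,.079),plate=(262,134,.115),jar=(197,271,.13),bottle=(173,153,.15),pot=(305,114,.048),dec1=(384,323,0),dec2=(335,355,0),dec3=(292,312,0),dec4=(337,275,0))}[n]
    for k,(u,v,zz) in P.items(): print(k,onz(n,u,v,zz),dep(n,u,v,d[v,u]))
E
```

```text
scene green [309.7143 142.3714] [308 139   5   8  35] [0.4485 0.3168 0.09  ] depth [0.4539 0.3124 0.0952]
bush [0.5524 0.0546 0.079 ] [0.5439 0.06   0.0697]
plate [ 0.5861 -0.1862  0.115 ] [ 0.4786 -0.1441 -0.0024]
jar [0.7149 0.2542 0.13  ] [0.7142 0.2549 0.1292]
bottle [ 0.8223 -0.0795  0.15  ] [ 0.8252 -0.0816  0.1542]
pot [ 0.4651 -0.3971  0.048 ] [ 0.4665 -0.3973  0.0494]
dec1 [0.2658 0.4109 0.    ] [0.3724 0.3278 0.0957]
dec2 [0.3675 0.4771 0.    ] [0.4666 0.3868 0.0972]
dec3 [0.4508 0.3911 0.    ] [0.5396 0.3111 0.0942]
dec4 [0.353  0.2992 0.    ] [0.4449 0.2311 0.0889]
side green [338.4872 309.8462] [333 304  12  12 117] [0.444  0.3165 0.09  ] depth [0.4454 0.3207 0.0973]
bush [0.5452 0.0513 0.079 ] [0.5451 0.0498 0.0774]
plate [ 0.5944 -0.1904  0.115 ] [ 0.5945 -0.1932  0.113 ]
jar [0.7054 0.2639 0.13  ] [0.7055 0.2635 0.1294]
bottle [ 0.8077 -0.0629  0.15  ] [ 0.8084 -0.0652  0.1482]
pot [ 0.463  -0.3914  0.048 ] [ 0.4631 -0.3908  0.0483]
dec1 [0.3396 0.293  0.    ] [0.3676 0.3423 0.0929]
dec2 [0.4449 0.36   0.    ] [0.46   0.4013 0.0935]
dec3 [0.5235 0.272  0.    ] [0.5289 0.3242 0.0934]
dec4 [0.4208 0.1802 0.    ] [0.4387 0.2429 0.0921]
```

Run:
```python
import cv2,numpy as np
a=cv2.imread('pics/side.png')[120:380,140:410]; cv2.imwrite('pics/crop1.png',cv2.resize(a,None,fx=2.3,fy=2.3,interpolation=3))
```

```text
(no output)
```

View pics/crop1.png

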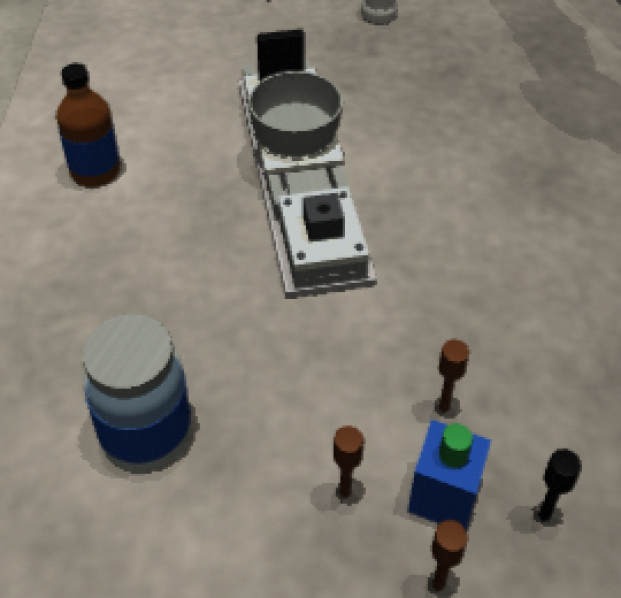

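The crop shows the green knob in the blue rack with four look-alikes about 80 mm away, and the dock's black bush with its hole toward the rack. Pin is at about (0.446, 0.317), the bush at (0.546, 0.052) and the push plate at (0.593, -0.19).

```bash
python3 -m creep '[[0.2,33,59,4,0,0,0],[0.2,33,59,4,0,0,0],[0.2,33,59,4,0,0,0],[0.2,33,59,4,0,0,0],[0.2,33,59,4,0,0,0]]'; python3 -m creep '[[0.2,33,59,0,0,0,0],[0.2,33,59,0,0,0,0],[0.2,33,59,0,0,0,0],[0.2,33,59,0,0,0,0],[0.2,33,59,0,0,0,0]]'
python3 - <<'E'
from h import *
T=wpose();im,d=read_camera('wrist');save('w1',im);np.savez('w1',im=im,d=d,T=T);print(T,get_obs()['q'])
E
```

```text
t: 0.78
eef_pos: [0.3607, -0.368, 0.2499]
tool_rot: [0.0, 0.988, 0.156, 0.0]
contact_force: [2.2, 0.2, 0.1]
gripper_width: 0.599
grasp_force: 0.0
t: 1.4
eef_pos: [0.5131, -0.0956, 0.2498]
tool_rot: [0.0, 0.988, 0.156, 0.0]
contact_force: [0.6, -0.6, -0.4]
gripper_width: 0.601
grasp_force: 0.0
[[ 9.51587236e-01  3.07378750e-01  1.89205971e-04  5.13123693e-01]
 [ 3.07378796e-01 -9.51587195e-01 -2.95175817e-04 -9.55648696e-02]
 [ 8.93152059e-05  3.39043443e-04 -9.99999939e-01  2.49810403e-01]
 [ 0.00000000e+00  0.00000000e+00  0.00000000e+00  1.00000000e+00]] [ 0.33787136  0.22984524 -0.33688406  1.8755537   0.08117939  1.04646906
 -1.27882471]
```

View pics/w1.png

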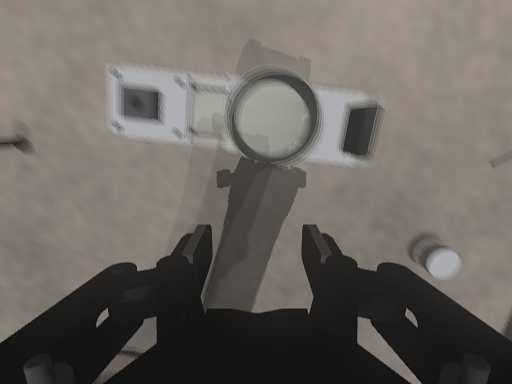

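The wrist picture is blurred by motion: bush near (141,102), pan (275,115), push plate (362,130). Next I go over the pin and look there at rest.

```bash
python3 -m creep '[[0.2,0,0,0,0,0,0],[0.2,0,0,0,0,0,0]]'
python3 - <<'E'
from h import *
np.set_printoptions(precision=4,suppress=True)
T=wpose();im,d=read_camera('wrist');save('w2',im);np.savez('w2',im=im,d=d,T=T);print(T[:3,3])
g=cv2.cvtColor(im,cv2.COLOR_RGB2GRAY)
for nm,box,zz in (('bush',(110,70,175,135),.079),('plate',(335,90,400,165),.115)):
    x0,y0,x1,y1=box
    P=np.array([[dep('wrist',u,v,d[v,u],T) if d[v,u]>0 else [9,9,9] for u in range(x0,x1)] for v in range(y0,y1)])
    m=(abs(P[...,2]-zz)<.006)
    r=cv2.minAreaRect(np.argwhere(m)[:,::-1].astype(np.float32)+[x0,y0]) if 0 else None
    Q=P[m];xy=(Q[:,:2]*1000).astype(np.float32);r=cv2.minAreaRect(xy);print(nm,len(Q),r,Q[:,2].mean(),np.median(xy,0))
E
python3 -m creep '[[0.06,-15,62,0,0,0,0],[0.06,-15,62,0,0,0,0],[0.06,-15,62,0,0,0,0],[0.06,-15,62,0,0,0,0],[0.06,-15,62,0,0,0,0]]'; python3 -m creep '[[0.06,0,60,-10,0,0,0],[0.06,0,32,-10,0,0,0],[0.06,0,0,0,0,0,0],[0.06,0,0,0,0,0,0],[0.06,0,0,0,0,0,0]]'
python3 - <<'E'
from h import *
T=wpose();im,d=read_camera('wrist');save('w3',im);np.savez('w3',im=im,d=d,T=T);print(T[:3,3],get_obs()['q'])
h=cv2.cvtColor(im,cv2.COLOR_RGB2HSV).astype(int);m=((abs(h[...,0]-60)<20)&(h[...,1]>100)&(h[...,2]>40)).astype(np.uint8)
n,l,s,c=cv2.connectedComponentsWithStats(m)
for i in range(1,n):
    if s[i,4]>30: print(s[i],c[i],onz('wrist',*c[i],.1,T),d[int(c[i][1]),int(c[i][0])],dep('wrist',*c[i],d[int(c[i][1]),int(c[i][0])],T))
E
```

```text
t: 1.7
eef_pos: [0.5118, -0.0987, 0.2495]
tool_rot: [0.0, 0.988, 0.155, -0.001]
contact_force: [0.3, -0.6, -0.1]
gripper_width: 0.606
grasp_force: 0.0
[ 0.5118 -0.0987  0.2495]
t: 2.38
eef_pos: [0.439, 0.2064, 0.25]
tool_rot: [0.0, 0.988, 0.154, 0.0]
contact_force: [2.0, 0.7, 0.1]
gripper_width: 0.532
grasp_force: 0.0
t: 3.0
eef_pos: [0.4399, 0.2965, 0.23]
tool_rot: [0.0, 0.988, 0.154, 0.0]
contact_force: [0.0, -0.2, -0.4]
gripper_width: 0.53
grasp_force: 0.0
[0.43993418 0.29650617 0.23001745] [-0.22351165  0.2962406  -0.58446635  1.86998724  0.19013567  1.03030458
 -2.14715441]
[228 161  21  21 308] [237.75       170.18181818] [0.44844227 0.32006525 0.1       ] 0.27658156 [0.44833046 0.32006931 0.09945165]Traceback (most recent call last):
  File "<stdin>", line 7, in <module>
  File "h.py", line 21, in dep
    o,r=ray(name,u,v,pose); return o+r*d
        ~~~^^^^^^^^^^^^^^^
  File "h.py", line 8, in ray
    c=camera_params(name);K=c['intrinsics']
ValueError: time passes only in moves, steps and waits
```

View pics/w3.png

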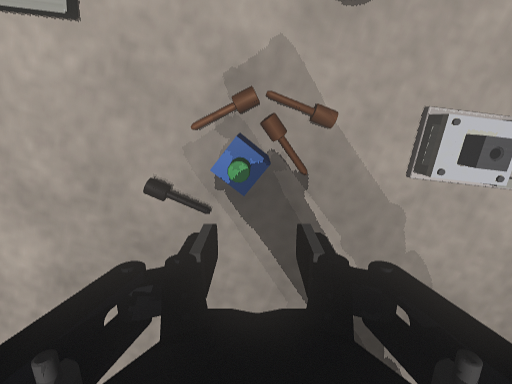

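The knob is at (238,170) in the wrist view, giving (0.448, 0.320), top z = 0.099, which agrees with the given 0.100. The look-alikes seem tilted in this view, so I check their heights and redo the dock measurement with cached calibration.

```bash
sed -i 's/^def ray/import functools\ncp=functools.lru_cache(None)(camera_params)\ndef ray/; s/c=camera_params(name);K/c=cp(name);K/' h.py
python3 - <<'E'
from h import *
np.set_printoptions(precision=4,suppress=True)
z=np.load('w3.npz');d,T=z['d'],z['T']
for u,v in ((247,98),(197,126),(323,117),(275,96),(273,125),(303,168),(157,189),(208,210),(222,150)): print(u,v,dep('wrist',u,v,d[v,u],T))
z=np.load('w2.npz');d,T=z['d'],z['T']
for nm,box,zz in (('bush',(90,70,175,135),.079),('plate',(320,80,400,170),.115),('rim',(200,50,340,190),.093)):
    x0,y0,x1,y1=box
    P=np.array([[dep('wrist',u,v,d[v,u],T) if d[v,u]>0 else [9,9,9] for u in range(x0,x1)] for v in range(y0,y1)])
    Q=P[abs(P[...,2]-zz)<.005];xy=(Q[:,:2]*1000).astype(np.float32);r=cv2.minAreaRect(xy);print(nm,len(Q),r,Q[:,2].mean(),np.median(xy,0))
im,d=read_camera('side');save('s2',im[220:380,240:420])
E
```

```text
247 98 [0.5233 0.3359 0.0219]
197 126 [0.4709 0.3879 0.0152]
323 117 [0.5039 0.3181 0.3719]
275 96 [0.5367 0.3032 0.0153]
273 125 [0.5023 0.2948 0.0244]
303 168 [0.4605 0.2364 0.0112]
157 189 [0.374  0.4178 0.0213]
208 210 [0.363  0.3444 0.0137]
222 150 [0.4487 0.3498 0.0004]
bush 1045 ((548.9821166992188, 54.34626770019531), (36.03605270385742, 36.8996696472168), 11.302414894104004) 0.07785268362079148 [549.451   54.0266]
plate 777 ((597.7613525390625, -192.36427307128906), (55.82515335083008, 14.608213424682617), 12.119034767150879) 0.11379073185752422 [ 598.5638 -191.362 ]
rim 1060 ((579.0011596679688, -97.8126220703125), (104.1989974975586, 104.90376281738281), 18.205698013305664) 0.091590901822305 [585.9622 -99.0098]
```

View pics/s2.png

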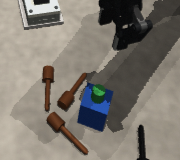

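The look-alikes have toppled and lie low (z under 25 mm), clear of the grasp, and the rack and pin are untouched. The measured sizes match: bush 36 mm at z 0.078, plate 56 x 14.6 mm at z 0.114. Dock yaw is 11.2° and travel about 10.5 mm. Descending on the pin.

```bash
python3 -m creep '[[0.06,4,12,-30,0,0,-0.06],[0.06,3,10,-40,0,0,-0.053],[0.06,0,0,-40,0,0,0],[0.06,0,0,-15,0,0,0],[0.06,0,0,0,0,0,0]]' 20
python3 - <<'E'
from h import *
np.set_printoptions(precision=4,suppress=True)
T=wpose();im,d=read_camera('wrist');save('w4',im);print(T[:3,3])
h=cv2.cvtColor(im,cv2.COLOR_RGB2HSV).astype(int);m=((abs(h[...,0]-60)<20)&(h[...,1]>100)&(h[...,2]>40)).astype(np.uint8)
n,l,s,c=cv2.connectedComponentsWithStats(m)
for i in range(1,n):
    if s[i,4]>30: print(s[i],c[i],onz('wrist',*c[i],.1,T),dep('wrist',*c[i],d[int(c[i][1]),int(c[i][0])],T))
E
```

```text
t: 3.72
eef_pos: [0.446, 0.3199, 0.1046]
tool_rot: [0.0, 0.995, 0.099, -0.0]
contact_force: [-0.2, -0.8, 0.6]
gripper_width: 0.531
grasp_force: 0.0
[0.446  0.3199 0.1046]
[241 209  37  39 877] [260.4048 229.2452] [0.45   0.3191 0.1   ] [0.4499 0.3191 0.0998]
```

View pics/w4.png

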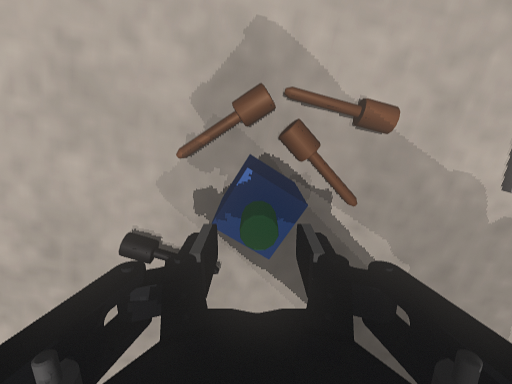

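The knob at (260,229) sits centred between the fingers. Lower 31 mm, then grip.

```bash
python3 -m creep '[[0.06,1,0,-20,0,0,0],[0.06,1,0,-11,0,0,0],[0.06,0,0,0,0,0,0],[-0.3,0,0,0,0,0,0],[-0.5,0,0,0,0,0,0]]' 30; python3 -m creep '[[-0.7,0,0,0,0,0,0],[-1,0,0,0,0,0,0],[-1,0,0,0,0,0,0],[-1,0,0,0,0,0,0]]' 30; python3 -m creep '[[-1,0,0,25,0,0,0],[-1,0,0,40,0,0,0],[-1,0,0,40,0,0,0],[-1,0,0,0,0,0,0]]'
```

```text
t: 4.4
eef_pos: [0.4483, 0.3206, 0.0742]
tool_rot: [-0.0, 0.995, 0.1, 0.0]
contact_force: [-0.3, -0.8, 1.4]
gripper_width: 0.274
grasp_force: 29.4
t: 4.9
eef_pos: [0.4483, 0.3206, 0.0742]
tool_rot: [-0.0, 0.995, 0.1, 0.0]
contact_force: [-0.6, -0.8, 5.3]
gripper_width: 0.265
grasp_force: 29.9
t: 5.4
eef_pos: [0.4495, 0.322, 0.1816]
tool_rot: [-0.002, 0.995, 0.1, 0.003]
contact_force: [0.0, -0.6, -1.5]
gripper_width: 0.271
grasp_force: 29.7
```

```bash
python3 -m creep '[[-1,20,-53,0,0,0,0],[-1,20,-53,0,0,0,0],[-1,20,-53,0,0,0,0],[-1,20,-53,0,0,0,0],[-1,20,-53,0,0,0,0]]'; python3 -m creep '[[-1,0,0,-10,0,0,0],[-1,0,0,0,0,0,0],[-1,0,0,0,0,0,0],[-1,0,0,0,0,0,0]]'
python3 - <<'E'
from h import *
np.set_printoptions(precision=4,suppress=True)
print(wpose())
a,d=read_camera('side');b,e=read_camera('scene');np.savez('s3',a=a,d=d,b=b,e=e)
x=cv2.resize(a[130:230,230:330],None,fx=4,fy=4,interpolation=3);y=cv2.resize(b[130:230,215:315],None,fx=4,fy=4,interpolation=3)
save('s3',np.hstack([x,y]))
E
```

```text
t: 6.02
eef_pos: [0.5477, 0.0535, 0.1773]
tool_rot: [0.0, 0.995, 0.1, -0.001]
contact_force: [0.3, 0.1, -1.6]
gripper_width: 0.265
grasp_force: 29.8
t: 6.52
eef_pos: [0.5478, 0.0569, 0.1689]
tool_rot: [-0.0, 0.995, 0.101, 0.0]
contact_force: [1.0, -0.6, -1.0]
gripper_width: 0.266
grasp_force: 29.9
[[ 0.9796  0.2007  0.0002  0.5478]
 [ 0.2007 -0.9796  0.0004  0.0569]
 [ 0.0002 -0.0003 -1.      0.1689]
 [ 0.      0.      0.      1.    ]]
```

View pics/s3.png

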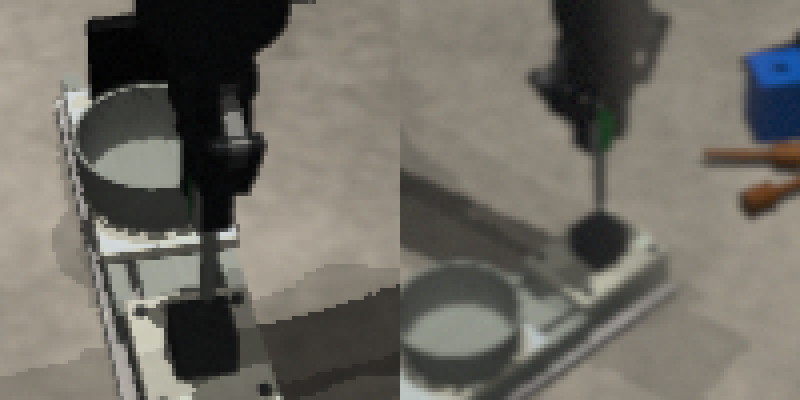

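The pin hangs vertical in the grip with its tip just over the bush. Correct by (+1,-2.5) mm and lower slowly.

```bash
python3 -m creep '[[-1,1,-2.5,-8,0,0,0],[-1,0,0,-7,0,0,0],[-1,0,0,0,0,0,0],[-1,0,0,0,0,0,0]]'; python3 -m creep '[[-1,0,0,-4,0,0,0],[-1,0,0,-4,0,0,0],[-1,0,0,-2,0,0,0],[-1,0,0,0,0,0,0]]'
```

```text
t: 7.12
eef_pos: [0.5491, 0.053, 0.1537]
tool_rot: [-0.0, 0.995, 0.1, -0.0]
contact_force: [0.2, 0.3, -1.1]
gripper_width: 0.269
grasp_force: 29.8
t: 7.62
eef_pos: [0.5491, 0.0531, 0.1436]
tool_rot: [-0.0, 0.995, 0.1, 0.0]
contact_force: [0.6, 1.4, -2.0]
gripper_width: 0.271
grasp_force: 29.9
```

```bash
python3 -m creep '[[-1,0,1,-4,0,0,0],[-1,0,0,-4,0,0,0],[-1,0,0,-2,0,0,0],[-1,0,0,0,0,0,0]]'
```

```text
t: 8.12
eef_pos: [0.549, 0.054, 0.1335]
tool_rot: [-0.0, 0.995, 0.1, -0.0]
contact_force: [0.5, -0.7, -1.5]
gripper_width: 0.268
grasp_force: 29.8
```

```bash
python3 -m creep '[[-1,0,0,-6,0,0,0],[-1,0,0,-6,0,0,0],[-1,0,0,-6,0,0,0],[-1,0,0,-4,0,0,0],[-1,0,0,0,0,0,0]]'; python3 -m creep '[[-1,0,0,-2,0,0,0],[-1,0,0,-2,0,0,0],[-1,0,0,0,0,0,0]]'
```

```text
t: 8.75
eef_pos: [0.549, 0.054, 0.1114]
tool_rot: [-0.0, 0.995, 0.1, -0.0]
contact_force: [0.8, 0.1, -1.5]
gripper_width: 0.267
grasp_force: 29.8
t: 9.12
eef_pos: [0.5491, 0.054, 0.1077]
tool_rot: [-0.0, 0.995, 0.1, 0.0]
contact_force: [1.0, -0.7, -1.1]
gripper_width: 0.27
grasp_force: 29.8
```

Tip is about at the tongue. Release, rise clear and go to the push plate.

```bash
python3 -m creep '[[0.1,0,0,0,0,0,0],[0.1,0,0,0,0,0,0],[0.1,0,0,0,0,0,0],[0.1,0,0,30,0,0,0],[0.1,0,0,35,0,0,0]]'; python3 -m creep '[[-0.15,10,-49,0,0,0,0],[-0.15,10,-49,0,0,0,0],[-0.15,10,-49,0,0,0,0],[-0.15,10,-49,0,0,0,0],[-0.15,9,-50,0,0,0,0]]'; python3 -m creep '[[-0.15,0,0,0,0,0,0],[-0.15,0,0,0,0,0,0],[-0.15,0,0,0,0,0,0]]'
python3 - <<'E'
from h import *
np.set_printoptions(precision=4,suppress=True)
T=wpose();im,d=read_camera('wrist');save('w5',im);print(T[:3,3])
a,e=read_camera('side');save('s5',a)
save('m5',np.hstack([cv2.resize(im,(400,300)),cv2.resize(a[100:250,200:400],(400,300))]))
def pts(name,d,box,zz,T=None):
    x0,y0,x1,y1=box
    P=np.array([dep(name,u,v,d[v,u],T) for v in range(y0,y1) for u in range(x0,x1) if d[v,u]>0])
    return P[abs(P[:,2]-zz)<.005]
for n,dd,box,z in (('wrist',d,(210,170,310,290),.115),):
    Q=pts(n,dd,box,z,T);print(n,z,len(Q), cv2.minAreaRect((Q[:,:2]*1000).astype(np.float32)) if len(Q)>5 else '')
h=cv2.cvtColor(a,cv2.COLOR_RGB2HSV).astype(int);m=(abs(h[...,0]-60)<20)&(h[...,1]>100)&(h[...,2]>40);ij=np.argwhere(m)
P=np.array([dep('side',u,v,e[v,u]) for v,u in ij]);print(len(ij),P.min(0),P.max(0),P.mean(0))
E
```

```text
t: 9.75
eef_pos: [0.5484, 0.0538, 0.173]
tool_rot: [-0.0, 0.995, 0.1, -0.001]
contact_force: [0.8, 0.3, 0.4]
gripper_width: 0.552
grasp_force: 0.0
t: 10.38
eef_pos: [0.5983, -0.1935, 0.1729]
tool_rot: [-0.0, 0.995, 0.1, 0.0]
contact_force: [-0.4, 0.0, -0.7]
gripper_width: 0.428
grasp_force: 0.0
t: 10.75
eef_pos: [0.5981, -0.1901, 0.1728]
tool_rot: [-0.0, 0.995, 0.101, 0.0]
contact_force: [0.6, -0.4, 0.4]
gripper_width: 0.429
grasp_force: 0.0
[ 0.5981 -0.1901  0.1728]
wrist 0.115 1137 ((597.867431640625, -192.82485961914062), (55.7331657409668, 13.999463081359863), 11.169184684753418)
126 [ 0.537  -0.0439  0.0391] [0.5574 0.0715 0.1348] [0.5473 0.0623 0.1229]
```

View pics/m5.png

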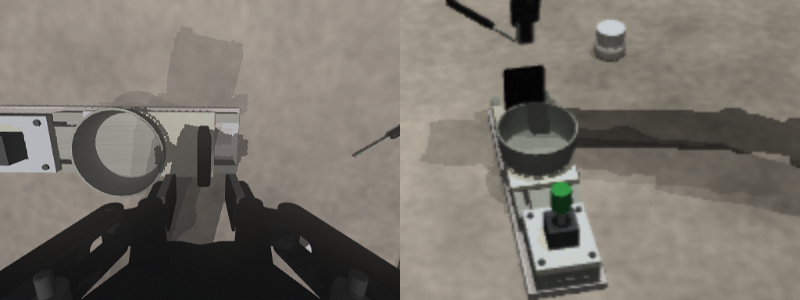

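The pin stands in the bush with its knob raised (top z = 0.135, as expected on the tongue), and the plate lies between the fingers at (0.598,-0.193). Descend astride the plate and grip lightly.

```bash
python3 -m creep '[[-0.15,0,-2.7,-25,0,0,0],[-0.15,0,0,-20,0,0,0],[-0.15,0,0,0,0,0,0]]' 20; python3 -m creep '[[-0.15,0,0,-16,0,0,0],[-0.15,0,0,-16,0,0,0],[-0.15,0,0,-14,0,0,0],[-0.15,0,0,0,0,0,0]]'
```

```text
t: 11.22
eef_pos: [0.5967, -0.1939, 0.1258]
tool_rot: [-0.001, 0.995, 0.1, -0.002]
contact_force: [-0.0, -0.0, 0.1]
gripper_width: 0.43
grasp_force: 0.0
t: 11.72
eef_pos: [0.597, -0.1945, 0.0801]
tool_rot: [-0.001, 0.995, 0.1, -0.001]
contact_force: [-0.1, -0.3, 0.2]
gripper_width: 0.426
grasp_force: 0.0
```

```bash
python3 -m creep '[[-0.4,0,0,0,0,0,0],[-0.7,0,0,0,0,0,0],[-1,0,0,0,0,0,0],[-1,0,0,0,0,0,0]]' 20
```

```text
t: 12.22
eef_pos: [0.5985, -0.1946, 0.0824]
tool_rot: [0.0, 0.995, 0.1, 0.001]
contact_force: [-0.5, 1.5, 4.0]
gripper_width: 0.157
grasp_force: 21.5
```

```bash
python3 -m creep '[[-1,-0.4,2,0,0,0,0],[-1,-0.4,2,0,0,0,0],[-1,-0.4,2,0,0,0,0],[-1,-0.4,2,0,0,0,0],[-1,-0.4,2,0,0,0,0]]'; python3 -m creep '[[-1,-0.4,2,0,0,0,0],[-1,-0.4,1.6,0,0,0,0]]'; python3 -m creep '[[-1,-0.4,1.6,0,0,0,0],[-1,-0.3,1.6,0,0,0,0]]'
```

```text
t: 12.85
eef_pos: [0.5967, -0.1853, 0.0824]
tool_rot: [0.001, 0.995, 0.099, 0.001]
contact_force: [2.4, -3.7, 6.0]
gripper_width: 0.16
grasp_force: 21.8
t: 13.1
eef_pos: [0.596, -0.1816, 0.0824]
tool_rot: [0.001, 0.995, 0.1, 0.001]
contact_force: [3.1, -3.8, 5.8]
gripper_width: 0.162
grasp_force: 21.8
t: 13.35
eef_pos: [0.5953, -0.1782, 0.0824]
tool_rot: [0.0, 0.995, 0.1, 0.001]
contact_force: [2.1, -3.7, 5.7]
gripper_width: 0.162
grasp_force: 21.8
```

```bash
python3 -m creep '[[-1,-0.3,1.6,0,0,0,0],[-1,-0.3,1.6,0,0,0,0]]'; python3 -m creep '[[-1,-0.3,1.6,0,0,0,0],[-1,-0.3,1.6,0,0,0,0]]'
```

```text
t: 13.6
eef_pos: [0.5946, -0.1748, 0.0824]
tool_rot: [0.0, 0.995, 0.1, 0.001]
contact_force: [1.0, -3.1, 5.6]
gripper_width: 0.166
grasp_force: 21.9
t: 13.85
eef_pos: [0.594, -0.1716, 0.0824]
tool_rot: [0.0, 0.995, 0.1, 0.001]
contact_force: [1.4, -3.3, 5.2]
gripper_width: 0.161
grasp_force: 21.9
```

```bash
python3 -m creep '[[-1,-0.3,1.6,0,0,0,0],[-1,-0.3,1.6,0,0,0,0]]'; python3 -m creep '[[-1,-0.3,1.6,0,0,0,0],[-1,-0.3,1.6,0,0,0,0]]'
```

```text
t: 14.1
eef_pos: [0.5938, -0.1706, 0.0824]
tool_rot: [0.002, 0.995, 0.099, 0.001]
contact_force: [3.9, -10.1, 2.6]
gripper_width: 0.16
grasp_force: 21.6
t: 14.35
eef_pos: [0.5938, -0.1705, 0.0824]
tool_rot: [0.003, 0.995, 0.098, 0.002]
contact_force: [7.9, -16.3, -1.5]
gripper_width: 0.158
grasp_force: 22.9
```

The carriage stopped and the force rose, so the pin has dropped. I ease the push off and check the knob height.

```bash
python3 -m creep '[[-1,0.4,-2,0,0,0,0],[-1,0.4,-2,0,0,0,0],[-1,0.2,-1,0,0,0,0],[-1,0.1,-0.7,0,0,0,0],[-1,0,0,0,0,0,0]]'
cat > chk.py <<'E'
from h import *
np.set_printoptions(precision=4,suppress=True)
a,e=read_camera('side')
h=cv2.cvtColor(a,cv2.COLOR_RGB2HSV).astype(int);m=((abs(h[...,0]-60)<20)&(h[...,1]>100)&(h[...,2]>40)).astype(np.uint8)
n,l,s,c=cv2.connectedComponentsWithStats(m);i=1+np.argmax(s[1:,4])
P=np.array([dep('side',u,v,e[v,u]) for v,u in np.argwhere(l==i)]);print(s[i],P.min(0),P.max(0),np.median(P,0),'z98',np.percentile(P[:,2],[2,90,98]))
np.save('chk.npy',a)
E
python3 chk.py
```

```text
t: 14.98
eef_pos: [0.5938, -0.1708, 0.0824]
tool_rot: [0.0, 0.995, 0.1, 0.001]
contact_force: [1.1, -2.0, 6.6]
gripper_width: 0.159
grasp_force: 22.1
[276 198  10  16 140] [ 0.533  -0.0286  0.0286] [0.5572 0.0699 0.1102] [0.5459 0.064  0.1031] z98 [0.0797 0.1089 0.1099]
```

The knob top is now at 0.109–0.110 and its bottom at 0.080, so it is home. I ease the carriage slightly, release, and press the knob lightly to be sure.

```bash
python3 -m creep '[[-1,0.2,-1,0,0,0,0],[-1,0,0,0,0,0,0],[-0.15,0,0,0,0,0,0],[-0.15,0,0,0,0,0,0],[-0.15,0,0,0,0,0,0]]'; python3 -m creep '[[-0.15,0,0,25,0,0,0],[-0.15,0,0,40,0,0,0],[-0.15,0,0,25,0,0,0]]';  python3 -m creep '[[-1,-9,45,0,0,0,0],[-1,-9,45,0,0,0,0],[-1,-9,45,0,0,0,0],[-1,-9,45,0,0,0,0],[-1,-9,45,0,0,0,0]]'; python3 -m creep '[[-1,0,0,-20,0,0,0],[-1,0,0,-20,0,0,0],[-1,0,0,0,0,0,0]]'
```

```text
t: 15.65
eef_pos: [0.5929, -0.1714, 0.0812]
tool_rot: [-0.0, 0.995, 0.1, -0.001]
contact_force: [-0.4, 0.2, -0.0]
gripper_width: 0.424
grasp_force: 0.0
t: 16.02
eef_pos: [0.5939, -0.1717, 0.1734]
tool_rot: [0.0, 0.995, 0.1, 0.001]
contact_force: [0.4, -0.1, 0.0]
gripper_width: 0.421
grasp_force: 0.0
t: 16.65
eef_pos: [0.5478, 0.0546, 0.1717]
tool_rot: [0.0, 0.995, 0.1, -0.0]
contact_force: [0.2, -0.1, 0.5]
gripper_width: -0.003
grasp_force: 0.0
t: 17.02
eef_pos: [0.547, 0.0531, 0.1303]
tool_rot: [0.0, 0.995, 0.1, -0.002]
contact_force: [0.7, 0.2, -0.1]
gripper_width: -0.004
grasp_force: 0.0
```

```bash
python3 -m creep '[[-1,1.5,1,-9,0,0,0],[-1,0,0,-7,0,0,0],[-1,0,0,-3,0,0,0],[-1,0,0,0,0,0,0]]'; python3 -m creep '[[-1,0,0,-2,0,0,0],[-1,0,0,-2,0,0,0],[-1,0,0,0,0,0,0]]'
```

```text
t: 17.52
eef_pos: [0.5499, 0.0541, 0.1127]
tool_rot: [-0.0, 0.995, 0.1, -0.0]
contact_force: [0.1, -0.4, -0.1]
gripper_width: -0.002
grasp_force: 0.0
t: 17.9
eef_pos: [0.5503, 0.0543, 0.1092]
tool_rot: [0.0, 0.995, 0.1, 0.0]
contact_force: [-0.6, -0.2, 3.8]
gripper_width: 0.001
grasp_force: 1.8
```

Contact comes at TCP z = 0.1092, exactly the home height of the knob's top. One small press, then retreat and a last look.

```bash
python3 -m creep '[[-1,0,0,-2,0,0,0],[-1,0,0,0,0,0,0]]'; python3 -m creep '[[-1,0,0,30,0,0,0],[-1,0,0,60,0,0,0],[-1,-10,40,40,0,0,0],[-1,-20,60,0,0,0,0],[-1,-20,60,0,0,0,0]]'; python3 -m creep '[[-1,0,0,0,0,0,0],[-1,0,0,0,0,0,0],[-1,0,0,0,0,0,0]]'; python3 chk.py; python3 -c "
from h import *
a=np.load('chk.npy');b,_=read_camera('scene');save('fin',np.hstack([cv2.resize(a[80:380,110:410],(400,400)),cv2.resize(b[110:290,100:370],(400,400))]))"
```

```text
t: 18.15
eef_pos: [0.5505, 0.0545, 0.109]
tool_rot: [0.0, 0.995, 0.1, 0.001]
contact_force: [-6.3, -1.4, 20.6]
gripper_width: -0.0
grasp_force: 10.1
t: 18.77
eef_pos: [0.5003, 0.2141, 0.2375]
tool_rot: [-0.0, 0.995, 0.099, 0.001]
contact_force: [0.8, 0.8, 0.3]
gripper_width: 0.002
grasp_force: 0.0
t: 19.15
eef_pos: [0.5011, 0.211, 0.2365]
tool_rot: [0.0, 0.995, 0.098, -0.0]
contact_force: [-0.4, -0.6, -0.2]
gripper_width: -0.001
grasp_force: 0.0
[276 198  10  16 143] [ 0.5362 -0.0173  0.0434] [0.5572 0.0711 0.1106] [0.5477 0.064  0.103 ] z98 [0.0792 0.1087 0.1095]
```

View pics/fin.png

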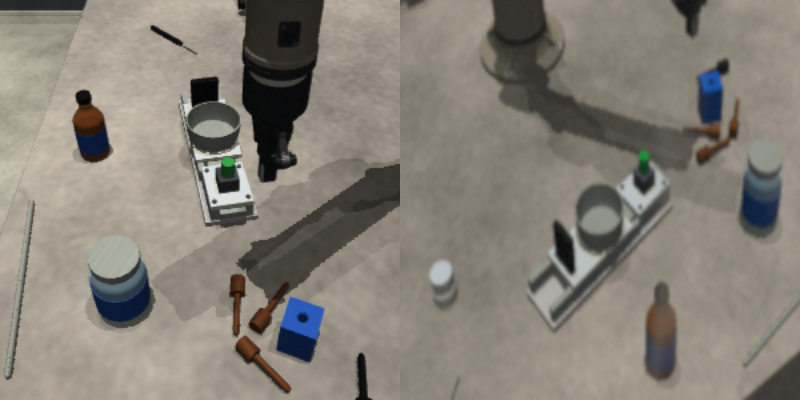

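The final picture shows the green knob flat on the bush (left half, about (228,165)) and the jar, bottle and pot standing where they were. The gripper is clear of everything.

```bash
python3 -c "
from station import *
print(hand_in())"
```

```text
the job is handed in; nothing more can be done
None
```

The job is handed in at about 19 s: the pin is home with its knob flat on the bush (top z ≈ 0.109 m) and let go of, the carriage is locked, and the jar, bottle and pot still stand; the four look-alike pins toppled before I grasped the pin (cause not established, no contact seen in the force readings) and lie on the bench.

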